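# Lock a model tail fin into the finishing stand

## Robot

A 6-joint arm with a two-finger parallel gripper is mounted at the origin on the work surface. World frame = base frame: x ahead of the robot, y to its left, z up, the work surface at z = 0. Lengths are in m, angles in rad, forces in N, time in s.
With the tool pointing down it reaches from about 0.4 to 0.825 m from the base axis. Payload 7 kg.
Tool frame: the origin (TCP) lies at the very end of the fingers, on their centre line; the grasp point (between the pads) lies 19 mm behind it (tcp_to_grasp is the distance from the TCP to the grasp point, in m); x points along the fingers, z is the direction in which the jaws open and shut, and the axes are right-handed (so a half turn about x gives the same grasp; the last joint's range is limited). The gripper opens to 88 mm and grips with 3 to 60 N. Pads are 19 mm wide; open, the fingers measure 130 mm over their backs; the gripper's body (78 mm by 193 mm) begins 47 mm behind the grasp point.
Start: joints at [-0.921, 0.359, 0.012, 0, -1.224, -0.288], TCP at [0.239, -0.631, 0.203] pointing down, gripper open.
Joint ranges: [-3.07, 3.07], [-1.43, 2.12], [-1.02, 1.25], [-3.03, 1.67], [-3.05, -0], [-3.03, 3.03]. Speed limits (rad/s): [2.39, 2.39, 3.01, 3.14, 3.14, 3.14].

## Interface

Orientations are given as [roll, pitch, yaw] about the fixed x, y, z axes, in that order (R = Rz(yaw) Ry(pitch) Rx(roll)).
In Python, from station import get_state, grab_frame, job_done, tcp_to_grasp gives the robot as it stands. The module is installed in compiled form; this text tells all that it offers.
- The arm moves only by the shell command python3 -m crank 'ROWS' [FORCE]. ROWS is JSON, a list of rows, each a list of 7 numbers: the shift along the tool's x, y, z in m, then the turn, a rotation vector about the tool's x, y, z in rad, then the opening, from 0 (shut) to 1 (fully open). In form: [[x, y, z, wx, wy, wz, fingers], ...]. A call has 1 to 10 rows; each row is the pose to reach, as a shift and turn from the pose commanded when the call began, along the tool's axes at that moment; what a row does not reach only later rows make up. A row lasts 1/8 s, in which the tool goes at most 62.5 mm and 10.7 degrees, less where a joint would pass 70% of its speed; a pose out of reach is approached as far as the arm can. A call with a gripper value outside its range is refused whole. The fingers move at their own pace and stop on an object; FORCE is the grip in N (left out, the last holds). Time passes only in rows, so rows that repeat a pose let the fingers close. It gives the time, the measured TCP pose, the force and the opening at its end, in the units of the state.
- get_state(): the state, without advancing time (a new reading comes with each control period).
- grab_frame(name): name is "scene" or "top" or "wrist"; returns a dict with "pixels" (400x640x3 uint8, red, green, blue), "vfov" (degrees; the focal length in pixels is half the picture's height over the tangent of half this angle, whatever the lens; pixels are square), "cx", "cy" (the principal point, pixels), "extrinsics" (4x4, takes a point from world to camera coordinates). Camera axes: x right, y up, looking along -z (the intrinsics and any distortion apply to the point x, -y, -z); pixel columns grow to the right and rows downward; lengths in m; the calibration is good to about 2 mm. A picture is of the moment at which its call begins. There is no depth.
- job_done(): hands the job in, once; it reports no verdict.
The state is a dict: "t": time; "q": joint angles; "qd": joint speeds; "joint_efforts": joint torques, N m; "eef_pos": TCP position; "ee_rot": TCP orientation; "force": force on the tool from outside, world axes, zero at the start; "moment": the same for the moment, N m; "width": finger opening in m.
Only numpy, scipy, OpenCV 4.12 (cv2) and the standard library are available. Lean on these libraries where they do the work, as an engineer would, in place of code of your own. Each camera call takes 0.05 s, during which the arm holds its last target.

## Task

Take the short tail fin out of the wooden drying rail and fit it upright in the aluminium finishing stand: pass its T-head down through the slot, push it in against the spring until it can turn, give it a quarter turn, and let it spring back up so that it is locked; then let go. The slot is seldom quite in the middle of the stand, so feel for it. Do it gently, without forcing the fin against the stand, and leave the taller winglet, the engine nacelle and the paint jar where they are.

Things in the scene. Friction and masses are not known exactly. Their poses are not given: they have to be found in the camera images.
- fin_mid (a point): Grey model tail fin, the shorter of the two blades standing in the drying rail (loose, about 160 g, 125 mm tall). This point: on its upright axis, half-way up, 62 mm above its lowest face. z up, x along the chord (+x to the trailing edge), y through the thickness. Parts, bottom up: T-head bar, neck, flange, blade. A half turn makes no difference to the fit.
- fin_blade (a point): Place to pinch the fin: on its axis, 38 mm above fin_mid, 25 mm under the top of the blade; same axes. The blade is 90 mm high; its middle 30 mm of chord (15 mm either side of the axis) is flat and 12 mm thick (y) over the whole height, thinning towards the edges.
- fin_flange (a point): Centre of the underside of the fin's flange (64 mm along x, 30 mm along y, 5 mm thick), 32 mm below fin_mid; same axes. At the start it rests on the rail's top. Between flange and T-head is a round neck, 11 mm in diameter, 22 mm long. When the fin is locked it is 14 mm above the stand's top.
- fin_head (a point): Centre of the fin's steel T-head bar, 40 mm (x) by 12 mm (y) by 8 mm high, on the fin's axis, 58 mm below fin_mid and 26 mm below the flange's underside; same axes. Hangs in a roomy pocket of the rail at the start. Never press the fin on the stand with more than 40 N, knocks included: touch down slowly.
- stand_top (a point): Centre of the aluminium finishing stand (fixed to the bench, base 100 by 100 mm, open on two sides) at the height of its top face, 64 mm up. z up, x along the slot. Its slotted top plate is screwed on by hand: the slot runs true along x, but its middle lies off this point by up to 5 mm along x and up to 6 mm along y, each time different; feel for it.
- stand_base (a point): Stand's base on the bench, 64 mm under stand_top. Top plate: 8 mm thick, slot 52 (x) by 14 mm (y), square-edged. Below it 6 mm ribs leave free the slot and a crosswise pocket 15 mm wide, both about the slot's middle. The bar turns, either way, only with its top 14 to 22 mm under stand_top (flange stops it there), then rises past the ribs to the plate; if caught on a rib, ease it along x.
- plunger (a joint): Damped spring plunger, 18 mm brass face, under the slot's middle; metres pressed down. 0: at rest, 13 mm under the stand's top; 0.003: fin locked; 0.009: bar just clears the ribs; 0.017: flange on the stand. Pushes up with 3 N at 0 plus 600 N/m (about 8.5 N at 0.009, 10.8 N at 0.013, 13 N at 0.017). Once the bar is crosswise in the pocket it lifts the released fin home by itself.
- rack_top (a point): Centre of the top face of the wooden drying rail (fixed to the bench; 230 by 60 mm, 44 mm high). x runs along its length, z up. Its two pockets, 54 by 23 mm and 34 mm deep, are centred 56 mm either side of this point along x; the fin stands in one, the winglet in the other, their chords along the rail.
- winglet: The taller grey winglet, a blade 194 mm tall overall standing in the rail's other pocket (loose, leave alone). Origin at its lowest face; z up, x along the chord.
- nacelle: Grey model engine nacelle standing on the bench, round, 52 mm in diameter, 85 mm high (loose, leave alone). Origin under its centre.
- paint_jar: Closed paint jar, 52 mm in diameter, 70 mm high (loose, leave alone). Origin under its centre.

How it is judged:
On the way, in this order (a step that is already met when the one before it is completed fails the run):
1. the T-head has passed down through the slot, still in line with it, to below the ribs (z of fin_head in the frame of stand_top below -0.0175 m and horizontal distance between fin_head and stand_top below 0.016 m and angle between the x axis of fin_head and the x axis of stand_top, either way round below 0.3 rad).
2. the T-head has been turned crosswise under the slot (z of fin_head in the frame of stand_top below -0.0095 m and horizontal distance between fin_head and stand_top below 0.016 m and angle between the x axis of fin_head and the y axis of stand_top, either way round below 0.25 rad).
At the end, for the whole second after the job is handed in: The fin stands upright (within 0.12 rad) in the stand, released and still, with its T-head crosswise to the slot (within 0.25 rad), centred (within 13 mm of the stand's centre) and sprung up into the locking pocket (bar's centre 9.5 to 14.5 mm under the stand's top) (z of fin_head in the frame of stand_top between -0.0145 and -0.0095 m and horizontal distance between fin_head and stand_top below 0.013 m and angle between the x axis of fin_head and the y axis of stand_top, either way round below 0.25 rad and angle between fin_head's own z axis and vertical below 0.12 rad and velocity of joint plunger between -0.01 and 0.01 m/s and distance of fin_mid from where it was at the start of the episode above 0.05 m); the robot touches nothing.
It fails at once if the fin is forced against the stand with more than 40 N (contact force between fin and stand above 40 N).
It fails at once if the winglet is disturbed (moved over 20 mm or tipped) (distance of winglet from where it was at the start of the episode above 0.02 m or angle between winglet's own z axis and vertical above 0.25 rad).
It fails at once if the nacelle is disturbed (moved over 20 mm or tipped) (distance of nacelle from where it was at the start of the episode above 0.02 m or angle between nacelle's own z axis and vertical above 0.25 rad).
It fails at once if the paint jar is disturbed (moved over 20 mm or tipped) (distance of paint_jar from where it was at the start of the episode above 0.02 m or angle between paint_jar's own z axis and vertical above 0.25 rad).
It also fails if it takes over 67 s, if anything falls off the work surface, if the arm or the gripper's body presses on something with over 40 N, if the wrist force passes 120 N, or if a joint passes its speed limit or range.

## Working session

There is one attempt and no reset: what is moved stays moved. The work goes in short steps, Python scripts to look and compute and a shell command to move; the robot and the scene stay as the last step left them, time stands still between calls to the robot, and variables do not carry over. Pictures are saved under pics/ and viewed, and the job is handed in when it is done.

```bash
mkdir -p pics; ls; python3 - <<'E'
from station import *
import cv2
print(get_state(), tcp_to_grasp)
for n in ("scene","top","wrist"):
    f=grab_frame(n); cv2.imwrite(f"pics/{n}0.png",f["pixels"][:,:,::-1]); print(n,f["vfov"],f["cx"],f["cy"],f["extrinsics"].round(4).tolist(), [k for k in f if k!="pixels"])
E
```

```text
pics
{'t': 0.0, 'q': array([-9.20936066e-01,  3.59387797e-01,  1.10487568e-02, -3.41619465e-04,
       -1.22409947e+00, -2.88140727e-01]), 'qd': array([ 6.20047170e-04, -6.37218162e-05,  1.35992082e-03, -1.35453482e-03,
       -1.32737307e-03, -1.34906950e-03]), 'joint_efforts': array([-5.42303678e-04, -5.82724357e+01,  2.93059194e+01,  6.99701786e+00,
        7.06247418e-03, -1.53426822e-04]), 'eef_pos': array([ 0.23867481, -0.63082483,  0.20251927]), 'ee_rot': array([0.09504595, 1.56912302, 2.02744547]), 'force': array([-0.28087317, -0.12105398,  0.42694368]), 'moment': array([ 0.02421488, -0.02846166,  0.03919423]), 'width': 0.08730620090003764} 0.0188
scene 57.91334432011241 324.1907398381063 201.15934686155006 [[0.1583, 0.9873, 0.0115, -0.0763], [-0.5793, 0.0834, 0.8108, 0.2341], [0.7996, -0.135, 0.5852, -1.1703], [0.0, 0.0, 0.0, 1.0]] ['vfov', 'cx', 'cy', 'extrinsics']
top 42.56896185070573 314.0352674415748 204.36192643212615 [[0.0196, -0.9997, 0.0154, -0.0287], [0.9819, 0.0221, 0.1882, -0.5777], [-0.1885, 0.0114, 0.982, -1.0857], [0.0, 0.0, 0.0, 1.0]] ['vfov', 'cx', 'cy', 'extrinsics']
wrist 68.01911028914338 322.76237249380296 199.5655335170033 [[-0.3532, 0.9355, 0.002, 0.6744], [-0.9051, -0.3412, -0.2537, 0.0324], [-0.2367, -0.0914, 0.9673, -0.3905], [0.0, 0.0, 0.0, 1.0]] ['vfov', 'cx', 'cy', 'extrinsics']
```

View pics/scene0.png

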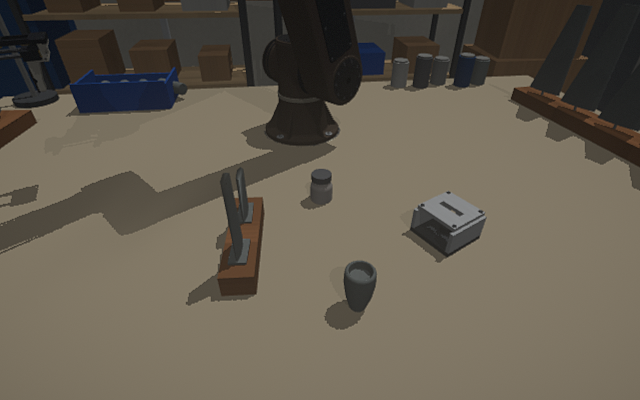

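View pics/top0.png

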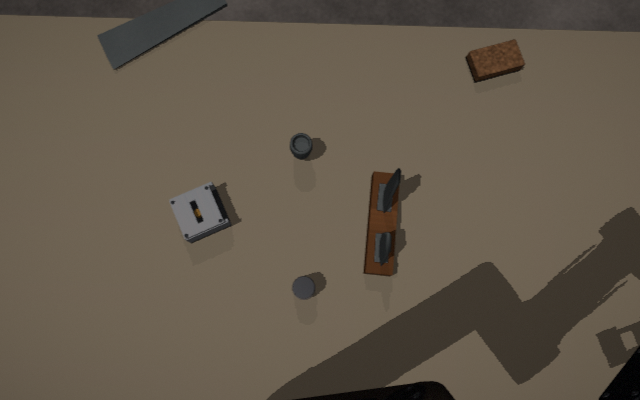

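View pics/wrist0.png

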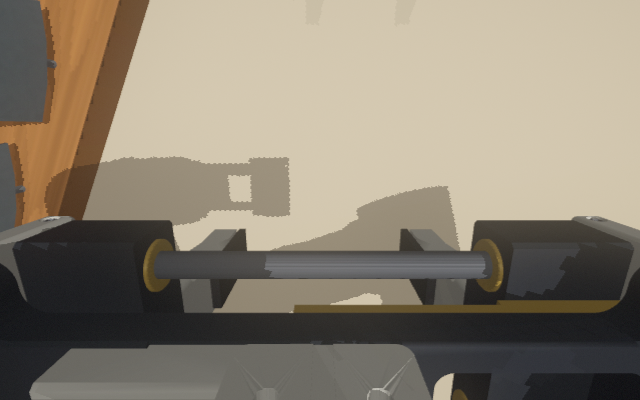

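The scene view shows the rail with both blades around (240,240), with the fin at the back, the stand at (450,220), the nacelle at (360,285) and the jar at (321,187). In the top view, the stand is at (199,211), its slot at about (197,211), the fin at (383,247) and the winglet at (390,190). Next I'll enlarge the views and measure.

```bash
cat > h.py <<'E'
import numpy as np, cv2
from station import *
def K(f):
    F=200/np.tan(np.radians(f["vfov"]/2)); return np.array([[F,0,f["cx"]],[0,F,f["cy"]],[0,0,1.]])
def ray(f,uv):
    E=f["extrinsics"]; R,t=E[:3,:3],E[:3,3]; k=K(f)
    d=np.array([(uv[0]-k[0,2])/k[0,0],-(uv[1]-k[1,2])/k[1,1],-1.])
    return -R.T@t, R.T@d
def onz(f,uv,z):
    c,d=ray(f,uv); return c+d*(z-c[2])/d[2]
def proj(f,p):
    E=f["extrinsics"]; q=E[:3,:3]@np.asarray(p)+E[:3,3]; k=K(f)
    return np.array([k[0,2]+k[0,0]*q[0]/-q[2], k[1,2]-k[1,1]*q[1]/-q[2]])
E
python3 - <<'E'
from h import *
f=grab_frame("top"); p=f["pixels"]; g=np.clip(p.astype(float)*1.8,0,255).astype(np.uint8)[:,:,::-1]
a=cv2.resize(g[170:255,150:250],None,fx=6,fy=6,interpolation=cv2.INTER_CUBIC); b=cv2.resize(g[160:285,350:420],None,fx=4,fy=4,interpolation=cv2.INTER_CUBIC)
cv2.imwrite("pics/a1.png",a);cv2.imwrite("pics/b1.png",b)
f=grab_frame("scene"); p=f["pixels"]; g=np.clip(p.astype(float)*1.8,0,255).astype(np.uint8)[:,:,::-1]
cv2.imwrite("pics/c1.png",cv2.resize(g[180:260,400:500],None,fx=6,fy=6,interpolation=cv2.INTER_CUBIC))
cv2.imwrite("pics/d1.png",cv2.resize(g[155:300,200:290],None,fx=4,fy=4,interpolation=cv2.INTER_CUBIC))
E
```

```text
(no output)
```

View pics/a1.png

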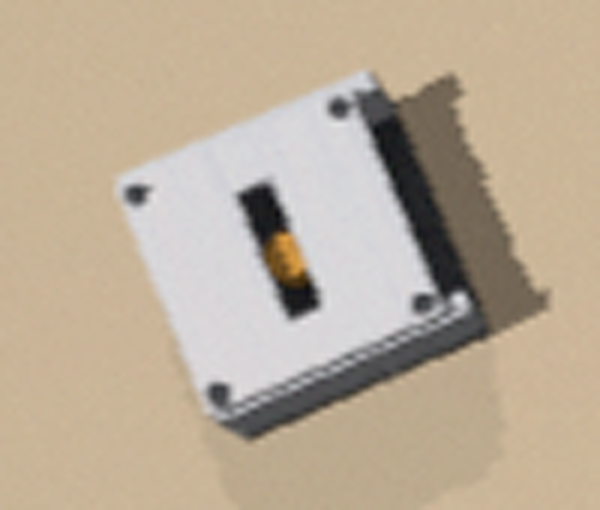

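View pics/b1.png

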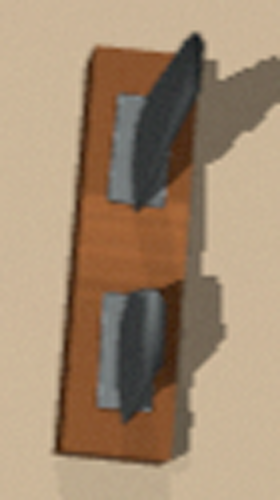

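View pics/c1.png

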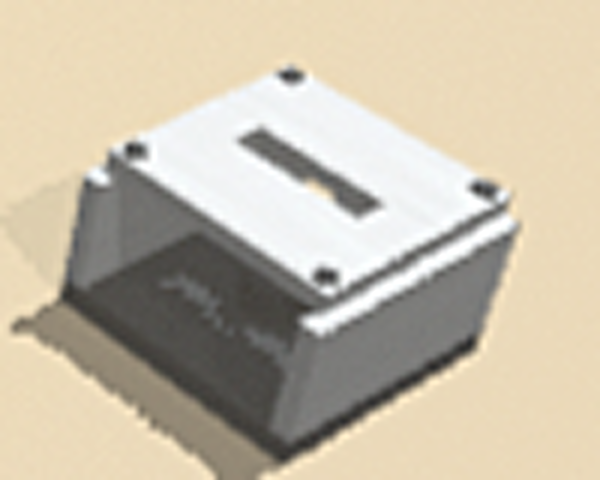

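View pics/d1.png

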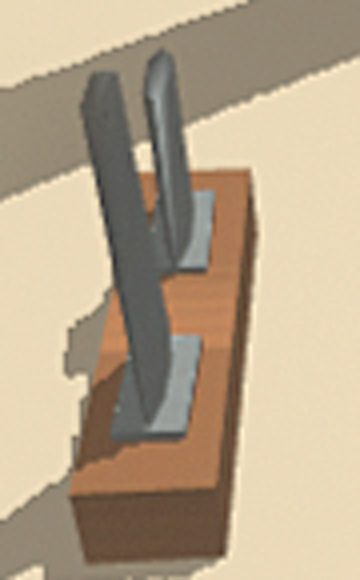

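```bash
python3 - <<'E'
from h import *
T=grab_frame("top"); S=grab_frame("scene")
up=lambda pts,s,o:[((u+.5)/s-.5+o[0],(v+.5)/s-.5+o[1]) for u,v in pts]
def show(n,f,pts,z):
    P=np.array([onz(f,p,z)[:2] for p in pts]); print(n,P.round(4).tolist(),"mean",P.mean(0).round(4)); return P
def ang(a,b): d=b-a; return np.arctan2(d[1],d[0]).round(3), np.linalg.norm(d).round(4)
for nm,f,s,o,slot,scr in (("top",T,6,(150,170),[(238,192),(270,181),(320,303),(290,320)],[(135,194),(340,107),(423,302),(218,392)]),
   ("scene",S,6,(400,180),[(235,138),(262,127),(384,206),(360,219)],[(134,149),(291,75),(486,187),(326,276)])):
    P=show(nm+" slot",f,up(slot,s,o),.064); print(ang((P[0]+P[1])/2,(P[2]+P[3])/2))
    Q=show(nm+" screws",f,up(scr,s,o),.064); print(ang((Q[0]+Q[1])/2,(Q[2]+Q[3])/2),ang((Q[0]+Q[3])/2,(Q[2]+Q[1])/2))
# rail top corners
P=show("rail top",T,up([(95,47),(205,60),(185,462),(55,453)],4,(350,160)),.044); print(ang(P[3],P[0]),ang(P[0],P[1]))
P=show("rail scene",S,up([(140,170),(250,170),(218,487),(70,493)],4,(200,155)),.044); print(ang(P[3],P[0]),ang(P[0],P[1]))
P=show("fin flange top",T,up([(104,292),(100,407)],4,(350,160)),.049);print(ang(P[1],P[0]))
P=show("wing flange top",T,up([(118,95),(108,202)],4,(350,160)),.049);print(ang(P[1],P[0]))
P=show("jar",T,[(304,287)],.07);P=show("nac",T,[(301,143)],.085)
for z in (.139,): show("blade top ends",T,up([(160,292),(125,420)],4,(350,160)),z)
E
```

```text
top slot [[0.5765, 0.258], [0.5809, 0.2466], [0.5361, 0.2256], [0.5296, 0.2361]] mean [0.5558 0.2415]
(np.float64(-2.704), np.float64(0.0507))
top screws [[0.5749, 0.2955], [0.6093, 0.2226], [0.5373, 0.1882], [0.5027, 0.2604]] mean [0.5561 0.2417]
(np.float64(-2.692), np.float64(0.0801)) (np.float64(-1.127), np.float64(0.0803))
scene slot [[0.5317, 0.2284], [0.5269, 0.2403], [0.5746, 0.2613], [0.5799, 0.2503]] mean [0.5533 0.2451]
(np.float64(0.42), np.float64(0.0525))
scene screws [[0.5328, 0.1918], [0.4984, 0.264], [0.5698, 0.2997], [0.6056, 0.2264]] mean [0.5516 0.2455]
(np.float64(0.454), np.float64(0.0802)) (np.float64(2.02), np.float64(0.0808))
rail top [[0.6598, -0.1502], [0.6537, -0.2129], [0.4265, -0.1991], [0.4299, -0.1277]] mean [ 0.5425 -0.1725]
(np.float64(-0.097), np.float64(0.231)) (np.float64(-1.669), np.float64(0.063))
rail scene [[0.4238, -0.187], [0.4322, -0.1284], [0.6594, -0.1462], [0.6537, -0.2062]] mean [ 0.5423 -0.167 ]
(np.float64(3.058), np.float64(0.2307)) (np.float64(1.428), np.float64(0.0592))
fin flange top [[0.5187, -0.1542], [0.4552, -0.1518]] mean [ 0.487 -0.153]
(np.float64(-0.038), np.float64(0.0636))
wing flange top [[0.6309, -0.1625], [0.5694, -0.1566]] mean [ 0.6002 -0.1596]
(np.float64(-0.095), np.float64(0.0617))
jar [[0.396, 0.0015]] mean [0.396  0.0015]
nac [[0.71, 0.0154]] mean [0.71   0.0154]
blade top ends [[0.5069, -0.1708], [0.4416, -0.1526]] mean [ 0.4742 -0.1617]
```

```bash
cat >> h.py <<'E'
from scipy.spatial.transform import Rotation as Ro
def pose(s=None):
    s=s or get_state(); return s["eef_pos"], Ro.from_euler("xyz",s["ee_rot"]).as_matrix()
def down(jaw):  # tool x down, z (jaw) along world angle jaw
    x=np.array([0,0,-1.]); z=np.array([np.cos(jaw),np.sin(jaw),0]); return np.c_[x,np.cross(z,x),z]
def plan(p,jaw,cmd=None):
    P,R=pose() if cmd is None else cmd
    d=R.T@(np.asarray(p)-P); w=Ro.from_matrix(R.T@down(jaw)).as_rotvec()
    print("shift",d.round(4),"rot",w.round(4)); return d,w
E
python3 - <<'E'
from h import *
s=get_state();P,R=pose();print(R.round(3), np.arctan2(R[1,2],R[0,2]))
f=grab_frame("wrist");E=f["extrinsics"];c=-E[:3,:3].T@E[:3,3];print("cam in tool",R.T@(c-P),"look",R.T@(-E[2,:3]), "right",R.T@E[0,:3])
for j in (1.5,1.5-np.pi): plan([.486,-.165,.25],j)
E
```

```text
[[-0.    -0.935 -0.354]
 [ 0.    -0.354  0.935]
 [-1.     0.     0.   ]] 1.9325340330092444
cam in tool [-0.1819218   0.06824568 -0.00028318] look [ 9.67255052e-01 -2.53806109e-01  3.51401150e-04] right [-5.40649132e-04 -6.75888322e-04  9.99999625e-01]
shift [-0.0466 -0.3962  0.3486] rot [ 4.326e-01  2.000e-04 -1.000e-04]
shift [-0.0466 -0.3962  0.3486] rot [-2.709e+00  1.000e-04  3.000e-04]
```

```bash
python3 -m crank '[[-0.0046,-0.0396,0.0349,0.043,0,0,1],[-0.0092,-0.0792,0.0698,0.086,0,0,1],[-0.014,-0.1188,0.1047,0.13,0,0,1],[-0.0186,-0.1584,0.1396,0.173,0,0,1],[-0.0232,-0.198,0.1745,0.216,0,0,1],[-0.028,-0.2376,0.2094,0.26,0,0,1],[-0.0326,-0.2772,0.2443,0.303,0,0,1],[-0.0372,-0.3168,0.2792,0.346,0,0,1],[-0.0418,-0.3564,0.314,0.39,0,0,1],[-0.0466,-0.3962,0.3486,0.433,0,0,1]]'
python3 -m crank '[[0,0,0,0,0,0,1],[0,0,0,0,0,0,1]]'
python3 - <<'E'
from h import *
f=grab_frame("wrist"); cv2.imwrite("pics/w1.png",f["pixels"][:,:,::-1]); s=get_state();print(s["q"].round(3),s["force"],pose()[0])
E
```

```text
t: 1.65
eef_pos: [0.4867, -0.1634, 0.2506]
ee_rot: [-1.517, 1.57, -0.019]
force: [0.5, -0.3, -0.7]
width: 0.0877
t: 1.9
eef_pos: [0.486, -0.1648, 0.25]
ee_rot: [1.357, 1.571, 2.858]
force: [-0.4, -0.7, -0.8]
width: 0.0875
[ 0.055  0.061 -0.264 -0.    -1.246 -1.697] [ 0.67763881 -0.15034514  0.48512442] [ 0.48572214 -0.16531208  0.24999546]
```

View pics/w1.png

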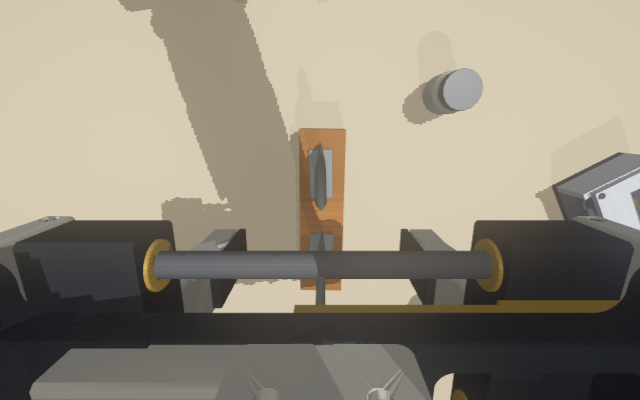

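```bash
python3 - <<'E'
import cv2,numpy as np
p=cv2.imread("pics/w1.png"); g=np.clip(p.astype(float)*1.6,0,255).astype(np.uint8)
cv2.imwrite("pics/w1a.png",cv2.resize(g[120:220,280:360],None,fx=6,fy=6,interpolation=cv2.INTER_CUBIC))
cv2.imwrite("pics/w1b.png",cv2.resize(g[140:230,540:640],None,fx=6,fy=6,interpolation=cv2.INTER_CUBIC))
E
```

```text
(no output)
```

View pics/w1a.png

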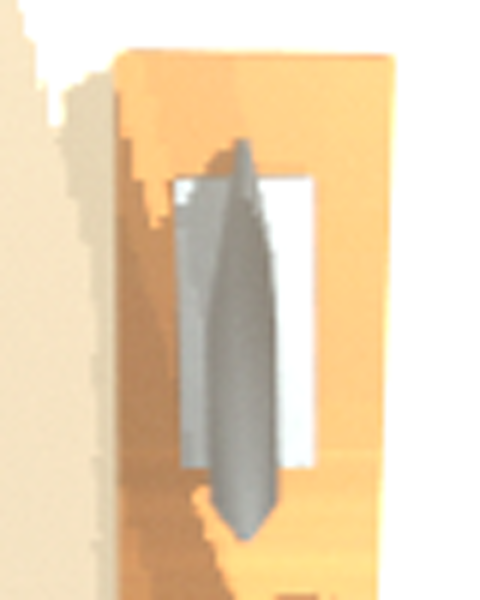

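The fin's flange corners in this crop are (174,177), (315,175), (315,466) and (182,466). The blade's ends are at (240,140) and (246,540).

```bash
python3 - <<'E'
from h import *
f=grab_frame("wrist")
up=lambda pts,s,o:[((u+.5)/s-.5+o[0],(v+.5)/s-.5+o[1]) for u,v in pts]
def show(n,pts,z):
    P=np.array([onz(f,p,z)[:2] for p in pts]); print(n,P.round(4).tolist(),P.mean(0).round(4)); return P
P=show("flange",up([(174,177),(315,175),(315,466),(182,466)],6,(280,120)),.049)
for a,b in ((0,3),(1,2)): print(np.arctan2(*(P[b]-P[a])[::-1]),np.linalg.norm(P[a]-P[b]))
P=show("blade",up([(240,140),(246,540)],6,(280,120)),.139); print(np.arctan2(*(P[1]-P[0])[::-1]),np.linalg.norm(P[0]-P[1]))
P=show("blade sides",up([(208,380),(276,380)],6,(280,120)),.139)
P=show("rail corner",up([(118,55),(392,57)],6,(280,120)),.044); print(np.arctan2(*(P[1]-P[0])[::-1]),np.linalg.norm(P[0]-P[1]))
E
```

```text
flange [[0.45, -0.1812], [0.4517, -0.1512], [0.5155, -0.1552], [0.5134, -0.1847]] [ 0.4827 -0.1681]
-0.055913202641756365 0.06353802295887864
-0.06379215946709195 0.06395588982426498
blade [[0.4373, -0.1652], [0.5048, -0.1692]] [ 0.471  -0.1672]
-0.05924332616996238 0.06765891907851826
blade sides [[0.4764, -0.1735], [0.4772, -0.1621]] [ 0.4768 -0.1678]
rail corner [[0.424, -0.1911], [0.4286, -0.1332]] [ 0.4263 -0.1621]
1.4919228875348778 0.05815788222860586
```

View pics/w1b.png

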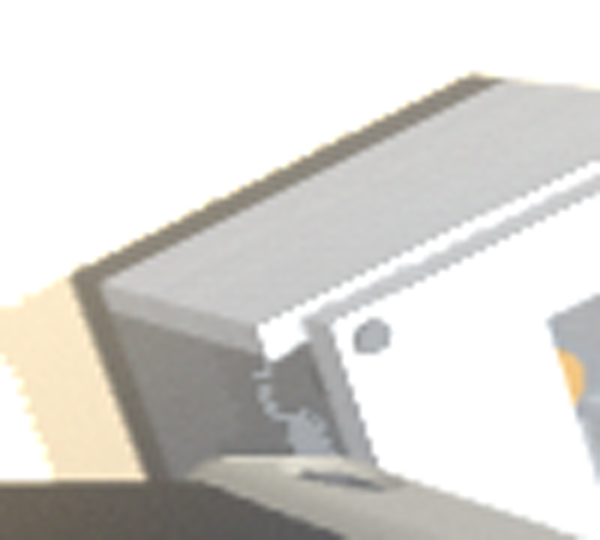

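```bash
python3 - <<'E'
from h import *
plan([.483,-.168,.095],1.511)
E
```

```text
shift [ 0.155   0.0024 -0.0025] rot [-0.0121 -0.     -0.0003]
```

```bash
python3 -m crank '[[0.04,0.0024,-0.0025,-0.012,0,0,1],[0.08,0.0024,-0.0025,-0.012,0,0,1],[0.12,0.0024,-0.0025,-0.012,0,0,1],[0.145,0.0024,-0.0025,-0.012,0,0,1],[0.155,0.0024,-0.0025,-0.012,0,0,1],[0.155,0.0024,-0.0025,-0.012,0,0,0.4],[0.155,0.0024,-0.0025,-0.012,0,0,0.25]]' 30
python3 - <<'E'
from h import *
f=grab_frame("wrist"); cv2.imwrite("pics/w2.png",f["pixels"][:,:,::-1])
f=grab_frame("scene"); cv2.imwrite("pics/s2.png",cv2.resize(f["pixels"][130:310,150:350,::-1],None,fx=3,fy=3))
E
```

```text
t: 2.88
eef_pos: [0.4843, -0.1677, 0.0962]
ee_rot: [-1.613, 1.569, -0.102]
force: [0.4, -0.1, 0.0]
width: 0.0726
```

View pics/w2.png

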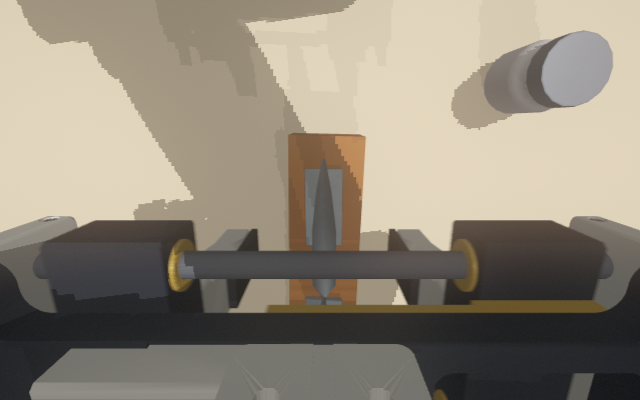

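View pics/s2.png

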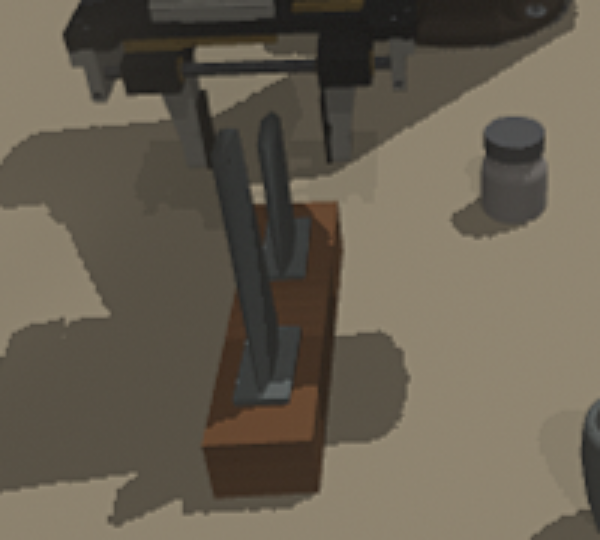

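The fingers straddle the blade, which sits at column 323 between fingers at 247 and 400. Closing now.

```bash
python3 -m crank '[[0,0,0,0,0,0,0.2],[0,0,0,0,0,0,0.15],[0,0,0,0,0,0,0.1],[0,0,0,0,0,0,0.08],[0,0,0,0,0,0,0.05],[0,0,0,0,0,0,0.05],[0,0,0,0,0,0,0],[0,0,0,0,0,0,0]]' 30
python3 -m crank '[[0,0,0,0,0,0,0],[-0.005,0,0,0,0,0,0],[-0.01,0,0,0,0,0,0],[-0.02,0,0,0,0,0,0],[-0.04,0,0,0,0,0,0]]' 30
python3 - <<'E'
from h import *
s=get_state();print(s["force"],s["moment"],s["width"],pose()[0],s["q"].round(3))
plan([.554,.244,.24],2.017)
E
```

```text
t: 3.98
eef_pos: [0.4835, -0.1673, 0.095]
ee_rot: [0.582, 1.571, 2.094]
force: [-1.2, 0.1, 0.3]
width: 0.0119
t: 4.6
eef_pos: [0.4829, -0.1673, 0.1354]
ee_rot: [1.585, 1.569, 3.097]
force: [0.5, 0.5, -2.2]
width: 0.0115
[ 0.51635789  0.53760818 -2.23778869] [-0.03604199 -0.12779368 -0.05483475] 0.011481188596139271 [ 0.48293448 -0.16733348  0.13537597] [ 0.051  0.148 -0.44  -0.    -0.984 -1.681]
shift [-0.1047 -0.0464  0.4148] rot [-5.055e-01  3.000e-04 -1.300e-03]
```

```bash
python3 - <<'E'
from h import *
plan([.62,.277,.24],2.017)
E
```

```text
shift [-0.1048 -0.1103  0.4517] rot [-5.055e-01  3.000e-04 -1.300e-03]
```

```bash
python3 -m crank '[[-0.04,0,0,0,0,0,0],[-0.08,-0.005,0.02,-0.03,0,0,0],[-0.105,-0.017,0.07,-0.09,0,0,0],[-0.105,-0.03,0.125,-0.15,0,0,0],[-0.105,-0.044,0.18,-0.21,0,0,0],[-0.105,-0.058,0.235,-0.27,0,0,0],[-0.105,-0.071,0.29,-0.33,0,0,0],[-0.105,-0.084,0.345,-0.39,0,0,0],[-0.105,-0.097,0.4,-0.45,0,0,0],[-0.105,-0.11,0.452,-0.505,0,0,0]]'
python3 -m crank '[[0,0,0,0,0,0,0],[0,0,0,0,0,0,0],[0,0,0,0,0,0,0]]'
python3 - <<'E'
from h import *
s=get_state();P,R=pose();print(s["q"].round(3),s["force"],s["width"],P,np.arctan2(R[1,2],R[0,2]),np.abs(s["qd"]).max())
f=grab_frame("wrist"); np.save("w3.npy",{k:f[k] for k in f},allow_pickle=True)
cv2.imwrite("pics/w3.png",f["pixels"][:,:,::-1])
E
```

```text
t: 5.85
eef_pos: [0.6203, 0.2792, 0.2407]
ee_rot: [-1.436, 1.57, 0.583]
force: [2.2, -0.6, -1.5]
width: 0.0119
t: 6.22
eef_pos: [0.6199, 0.2764, 0.2407]
ee_rot: [-1.458, 1.57, 0.558]
force: [0.4, 0.0, -1.9]
width: 0.012
[ 0.706  0.346  0.077  0.    -1.302 -1.832] [ 0.40962073  0.02539349 -1.91088971] 0.012012230705981838 [0.61989765 0.27643075 0.24066154] 2.0156505025616767 0.004662285502335829
```

View pics/w3.png

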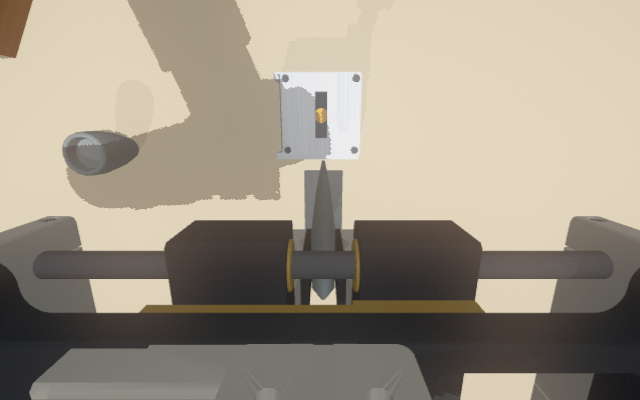

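The slot is clearly visible, centred near (321,115), with the plate from (277,72) to (361,159). The fin's flange front edge runs along row 170, columns 304 to 342. Enlarging both.

```bash
python3 - <<'E'
import cv2,numpy as np
p=cv2.imread("pics/w3.png"); g=p
cv2.imwrite("pics/w3a.png",cv2.resize(g[65:165,265:370],None,fx=6,fy=6,interpolation=cv2.INTER_CUBIC))
cv2.imwrite("pics/w3b.png",cv2.resize(g[150:240,280:365],None,fx=6,fy=6,interpolation=cv2.INTER_CUBIC))
E
```

```text
(no output)
```

View pics/w3a.png

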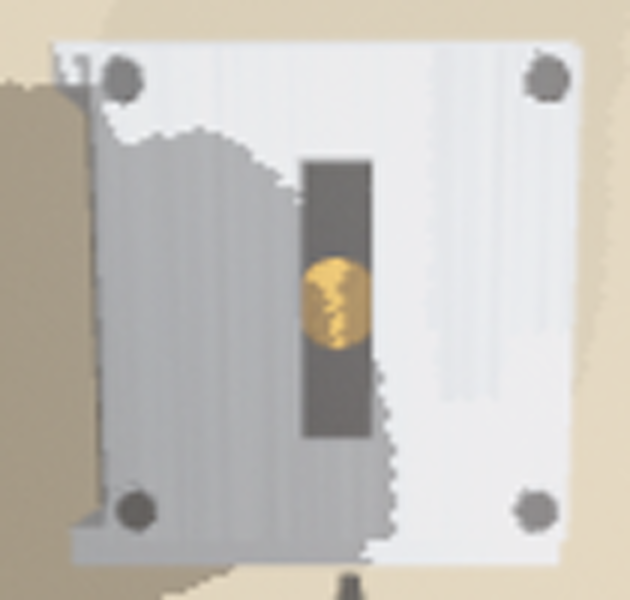

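View pics/w3b.png

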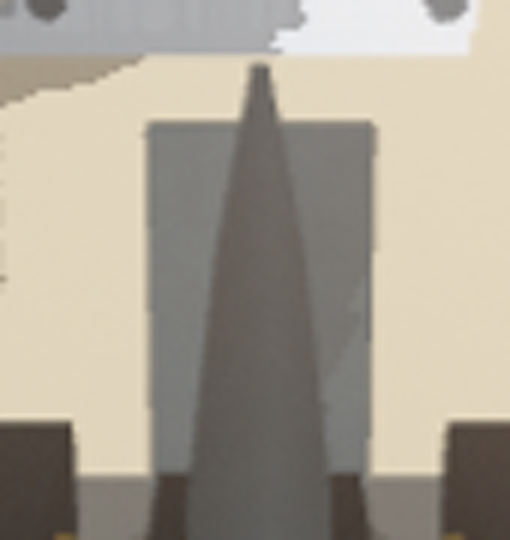

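```bash
python3 - <<'E'
from h import *
f=np.load("w3.npy",allow_pickle=True).item()
up=lambda pts,s,o:[((u+.5)/s-.5+o[0],(v+.5)/s-.5+o[1]) for u,v in pts]
def show(n,pts,z):
    P=np.array([onz(f,p,z)[:2] for p in pts]); print(n,P.round(4).tolist(),P.mean(0).round(4)); return P
A=lambda a,b:(np.arctan2(*(b-a)[::-1]).round(4),np.linalg.norm(b-a).round(4))
P=show("slot",up([(302,160),(373,160),(373,438),(302,438)],6,(265,65)),.064); print(A(P[0],P[3]),A(P[1],P[2]),A(P[0],P[1]))
P=show("screws",up([(123,80),(547,80),(536,511),(137,511)],6,(265,65)),.064); print(A(P[0],P[3]),A(P[1],P[2]),A(P[0],P[1]))
P0,R=pose(); zf=P0[2]-.046
P=show("flange",up([(147,121),(375,121),(370,470),(152,470)],6,(280,150)),zf); print(A(P[0],P[3]),A(P[1],P[2]),A(P[0],P[1]))
d=A(P[0],P[3])[0]; m=(P[0]+P[1])/2; u=np.array([np.cos(.4465),np.sin(.4465)]); print("fin centre",m+.032*u, "tcp",P0[:2], "in tool", R.T@np.append(m+.032*u-P0[:2],0))
E
```

```text
slot [[0.5318, 0.2244], [0.526, 0.2366], [0.5727, 0.259], [0.5788, 0.2464]] [0.5523 0.2416]
(np.float64(0.4374), np.float64(0.0518)) (np.float64(0.4476), np.float64(0.0518)) (np.float64(2.015), np.float64(0.0135))
screws [[0.5334, 0.188], [0.4991, 0.26], [0.5716, 0.2946], [0.6058, 0.2227]] [0.5525 0.2413]
(np.float64(0.4466), np.float64(0.0803)) (np.float64(0.4451), np.float64(0.0803)) (np.float64(2.015), np.float64(0.0798))
flange [[0.597, 0.2493], [0.5844, 0.2758], [0.6274, 0.2965], [0.6402, 0.2697]] [0.6122 0.2728]
(np.float64(0.4423), np.float64(0.0478)) (np.float64(0.4465), np.float64(0.0478)) (np.float64(2.0149), np.float64(0.0294))
fin centre [0.61955281 0.27636645] tcp [0.61998394 0.27630451] in tool [-2.15766232e-07  3.62565532e-04  2.41354920e-04]
```

```bash
python3 - <<'E'
from h import *
plan([.5525,.2415,.16],2.0165)
E
```

```text
shift [ 0.0808  0.0759 -0.0024] rot [-0.0011  0.0001  0.0007]
```

```bash
python3 -m crank '[[0,0.035,-0.001,-0.001,0,0,0],[0.01,0.07,-0.0024,-0.001,0,0,0],[0.04,0.0759,-0.0024,-0.001,0,0,0],[0.065,0.0759,-0.0024,-0.001,0,0,0],[0.078,0.0759,-0.0024,-0.001,0,0,0],[0.081,0.0759,-0.0024,-0.001,0,0,0],[0.081,0.0759,-0.0024,-0.001,0,0,0],[0.081,0.0759,-0.0024,-0.001,0,0,0]]'
python3 - <<'E'
from h import *
s=get_state();P,R=pose();print(s["force"],P,np.arctan2(R[1,2],R[0,2]))
f=grab_frame("wrist"); np.save("w4.npy",f,allow_pickle=True)
cv2.imwrite("pics/w4.png",f["pixels"][:,:,::-1])
f=grab_frame("scene"); cv2.imwrite("pics/s4.png",cv2.resize(f["pixels"][130:260,380:520,::-1],None,fx=4,fy=4))
plan([.5525,.2415,.145],2.0165)
E
```

```text
t: 7.28
eef_pos: [0.5532, 0.2427, 0.16]
ee_rot: [-1.483, 1.569, 0.535]
force: [-0.6, -0.4, -2.2]
width: 0.0118
[-0.61967449 -0.37382628 -2.15164207] [0.55315819 0.2427393  0.15996323] 2.017642564725877
shift [ 0.0147  0.0009 -0.0009] rot [0.0012 0.0002 0.0011]
```

View pics/w4.png

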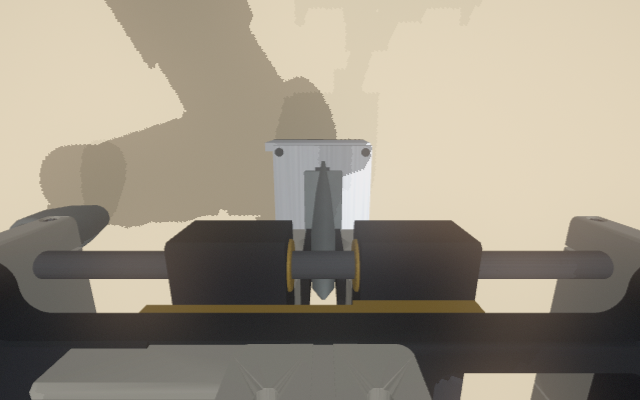

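View pics/s4.png

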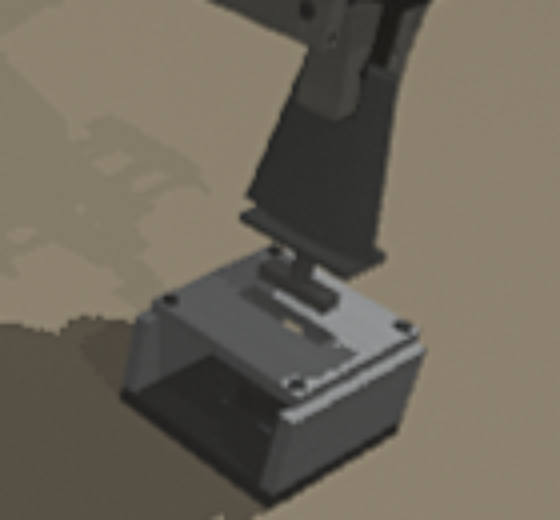

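```bash
python3 - <<'E'
from h import *
f=np.load("w4.npy",allow_pickle=True).item(); p=f["pixels"]; 
cv2.imwrite("pics/w4a.png",cv2.resize(p[130:240,260:385,::-1],None,fx=6,fy=6,interpolation=cv2.INTER_CUBIC))
s=get_state();P,R=pose();print(P,s["force"])
E
python3 -m crank '[[0.005,0.0009,-0.0009,0.001,0,0.001,0],[0.008,0.0009,-0.0009,0.001,0,0.001,0],[0.008,0.0009,-0.0009,0.001,0,0.001,0]]'
python3 - <<'E'
from h import *
s=get_state();P,R=pose();print(P,s["force"])
plan([.5525,.2415,.145],2.0165)
E
```

```text
[0.5529393  0.24270952 0.15973251] [-0.38946181 -0.56239452 -1.55153862]
t: 7.75
eef_pos: [0.552, 0.2411, 0.1506]
ee_rot: [1.674, 1.569, -2.593]
force: [0.4, -0.7, -2.9]
width: 0.0119
[0.55195438 0.24109838 0.15059814] [ 0.43566045 -0.72520198 -2.91622072]
shift [ 0.0056 -0.0007  0.0001] rot [ 0.0001 -0.0002 -0.0018]
```

View pics/w4a.png

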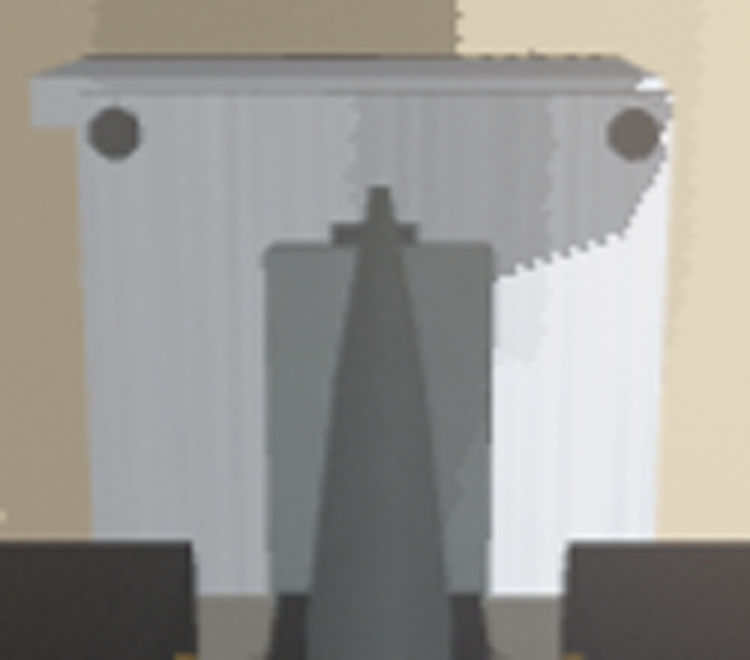

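The slot end is visible at columns 331–417 (middle 374) in this crop. The flange is centred at 379, so the fin was about 0.7 mm to one side, and that shift has already been corrected. Lowering slowly.

```bash
python3 -m crank '[[0.001,0,0,0,0,0,0],[0.002,0,0,0,0,0,0],[0.003,0,0,0,0,0,0],[0.004,0,0,0,0,0,0],[0.005,0,0,0,0,0,0],[0.006,0,0,0,0,0,0]]'
python3 -m crank '[[0.001,0,0,0,0,0,0],[0.002,0,0,0,0,0,0],[0.002,0,0,0,0,0,0]]'
```

```text
t: 8.5
eef_pos: [0.5522, 0.2413, 0.145]
ee_rot: [1.534, 1.57, -2.733]
force: [-0.6, -0.1, -2.0]
width: 0.012
t: 8.88
eef_pos: [0.5521, 0.2412, 0.143]
ee_rot: [1.598, 1.57, -2.669]
force: [0.5, 1.1, -1.6]
width: 0.012
```

```bash
python3 -m crank '[[0.001,0,0,0,0,0,0],[0.002,0,0,0,0,0,0],[0.003,0,0,0,0,0,0],[0.003,0,0,0,0,0,0]]'
python3 -m crank '[[0.001,0,0,0,0,0,0],[0.002,0,0,0,0,0,0],[0.003,0,0,0,0,0,0],[0.003,0,0,0,0,0,0]]'
python3 - <<'E'
from h import *
s=get_state();print(s["force"],s["moment"])
f=grab_frame("scene"); cv2.imwrite("pics/s5.png",cv2.resize(f["pixels"][130:260,380:520,::-1],None,fx=4,fy=4))
E
```

```text
t: 9.38
eef_pos: [0.5521, 0.2412, 0.1399]
ee_rot: [1.588, 1.57, -2.679]
force: [0.1, -0.2, -2.3]
width: 0.0122
t: 9.88
eef_pos: [0.5521, 0.2412, 0.1369]
ee_rot: [1.602, 1.57, -2.665]
force: [0.7, -1.4, -1.5]
width: 0.0117
[ 0.73701166 -1.39867295 -1.52971884] [ 0.01615948 -0.01788644 -0.02336944]
```

View pics/s5.png

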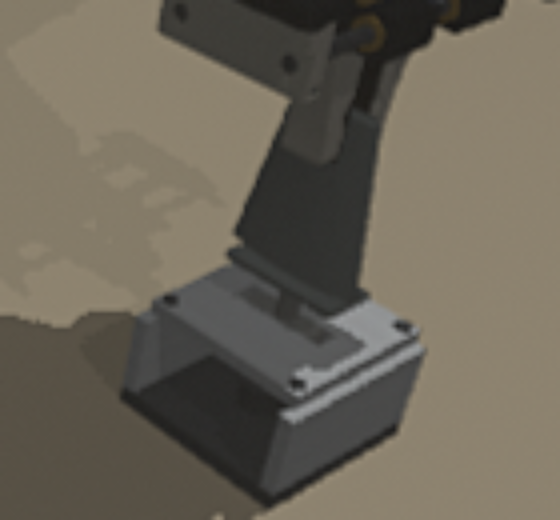

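```bash
python3 -m crank '[[0.001,-0.0003,0,0,0,0,0],[0.002,-0.0006,0,0,0,0,0],[0.003,-0.0006,0,0,0,0,0],[0.004,-0.0006,0,0,0,0,0],[0.005,-0.0006,0,0,0,0,0],[0.006,-0.0006,0,0,0,0,0],[0.007,-0.0006,0,0,0,0,0],[0.007,-0.0006,0,0,0,0,0]]' 40
python3 - <<'E'
from h import *
s=get_state();print(s["force"],s["moment"],pose()[0])
E
```

```text
t: 10.92
eef_pos: [0.5529, 0.2416, 0.1303]
ee_rot: [1.578, 1.57, -2.689]
force: [-0.6, 0.5, 2.1]
width: 0.0119
[-0.58262075  0.46783689  2.14657819] [-0.10119628  0.23952686  0.00725836] [0.55287177 0.24162109 0.13032951]
```

The upward force rose by about 4 N, which matches the plunger's 3 N + 600 N/m at 1.7 mm. Continuing down to about 13 mm of plunger travel.

```bash
python3 -m crank '[[0.001,0,0,0,0,0,0],[0.002,0,0,0,0,0,0],[0.003,0,0,0,0,0,0],[0.004,0,0,0,0,0,0],[0.005,0,0,0,0,0,0],[0.006,0,0,0,0,0,0],[0.006,0,0,0,0,0,0]]'
python3 - <<'E'
from h import *
s=get_state();print(s["force"],s["moment"],pose()[0])
E
python3 -m crank '[[0.001,0,0,0,0,0,0],[0.002,0,0,0,0,0,0],[0.003,0,0,0,0,0,0],[0.004,0,0,0,0,0,0],[0.005,0,0,0,0,0,0],[0.0055,0,0,0,0,0,0],[0.0055,0,0,0,0,0,0]]'
python3 - <<'E'
from h import *
s=get_state();print(s["force"],s["moment"],pose()[0])
f=grab_frame("scene"); cv2.imwrite("pics/s6.png",cv2.resize(f["pixels"][130:260,380:520,::-1],None,fx=4,fy=4))
f=grab_frame("wrist"); cv2.imwrite("pics/w6.png",f["pixels"][:,:,::-1])
E
```

```text
t: 11.8
eef_pos: [0.5529, 0.2416, 0.1242]
ee_rot: [1.579, 1.57, -2.687]
force: [-0.1, -0.4, 6.1]
width: 0.0124
[-0.12003916 -0.43952794  6.12474013] [-0.06075647  0.31116058 -0.03726819] [0.55289543 0.24162333 0.12424221]
t: 12.68
eef_pos: [0.5531, 0.2417, 0.1193]
ee_rot: [-2.383, 1.571, -0.366]
force: [-1.5, -0.9, 8.2]
width: 0.0116
[-1.53146796 -0.91063223  8.18915921] [-0.25973888  0.6653188   0.00231162] [0.55310589 0.24167358 0.11927463]
```

View pics/s6.png

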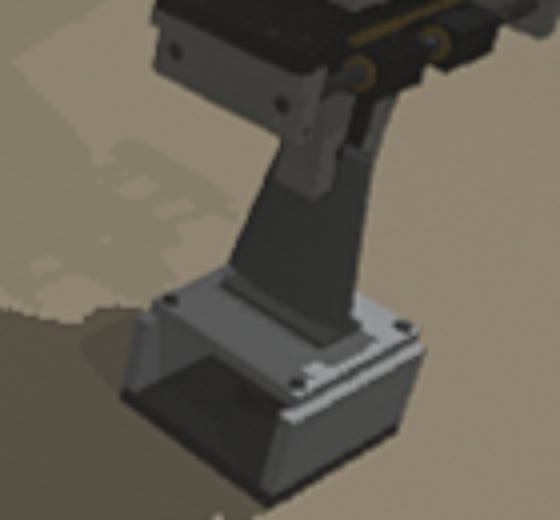

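View pics/w6.png

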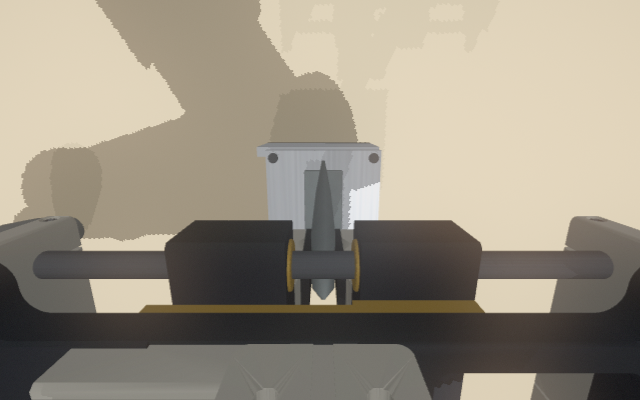

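Plunger load is as expected, and the flange is at row 170 as before, so nothing has slipped in the grip. Now the quarter turn: the jaws go counter-clockwise, which is within q6's range.

```bash
python3 -m crank '[[0,0,0,-0.06,0,0,0],[0,0,0,-0.16,0,0,0],[0,0,0,-0.26,0,0,0],[0,0,0,-0.36,0,0,0],[0,0,0,-0.36,0,0,0]]'
python3 - <<'E'
from h import *
s=get_state();P,R=pose();print(s["force"],s["moment"],P,np.arctan2(R[1,2],R[0,2]),s["q"].round(3))
E
```

```text
t: 13.4
eef_pos: [0.5535, 0.2419, 0.1195]
ee_rot: [-1.91, 1.57, 0.469]
force: [0.1, -0.2, 7.7]
width: 0.012
[ 0.13562535 -0.1792056   7.72520909] [-0.10828673  0.31774958 -0.00719299] [0.55349693 0.24194065 0.11948874] 2.378380955191336 [ 0.735  0.309 -0.264  0.    -0.997 -1.499]
```

Turning freely. Continuing to a quarter turn in total (target jaw angle 3.587).

```bash
python3 -m crank '[[0,0,0,-0.1,0,0,0],[0,0,0,-0.22,0,0,0],[0,0,0,-0.34,0,0,0],[0,0,0,-0.46,0,0,0],[0,0,0,-0.58,0,0,0],[0,0,0,-0.7,0,0,0],[0,0,0,-0.7,0,0,0]]'
python3 - <<'E'
from h import *
s=get_state();P,R=pose();print(s["force"],s["moment"],P,np.arctan2(R[1,2],R[0,2])%6.283)
E
python3 -m crank '[[0,0,0,-0.1,0,0,0],[0,0,0,-0.22,0,0,0],[0,0,0,-0.34,0,0,0],[0,0,0,-0.45,0,0,0],[0,0,0,-0.51,0,0,0],[0,0,0,-0.51,0,0,0],[0,0,0,-0.51,0,0,0]]'
python3 - <<'E'
from h import *
s=get_state();P,R=pose();print(s["force"],s["moment"],P,np.arctan2(R[1,2],R[0,2])%6.283)
plan([.5525,.2416,.1193],3.587)
f=grab_frame("scene"); cv2.imwrite("pics/s7.png",cv2.resize(f["pixels"][130:260,380:520,::-1],None,fx=4,fy=4))
f=grab_frame("wrist"); cv2.imwrite("pics/w7.png",f["pixels"][:,:,::-1]); np.save("w7.npy",f,allow_pickle=True)
E
```

```text
t: 14.28
eef_pos: [0.5536, 0.242, 0.1195]
ee_rot: [-2.587, 1.57, 0.492]
force: [0.0, 0.3, 7.7]
width: 0.012
[0.01462891 0.34874981 7.72068485] [0.06237723 0.27820133 0.00282352] [0.55357006 0.24204022 0.11951825] 3.078703271105931
t: 15.15
eef_pos: [0.5536, 0.2421, 0.1195]
ee_rot: [-3.115, 1.569, 0.472]
force: [0.2, 0.6, 7.5]
width: 0.0117
[0.1830105  0.58270336 7.54710481] [-0.03793105  0.26508967 -0.01326267] [0.55360828 0.24205034 0.11953745] 3.58686017741378
shift [ 0.0002 -0.0001  0.0012] rot [ 0.     -0.0013  0.    ]
```

View pics/s7.png

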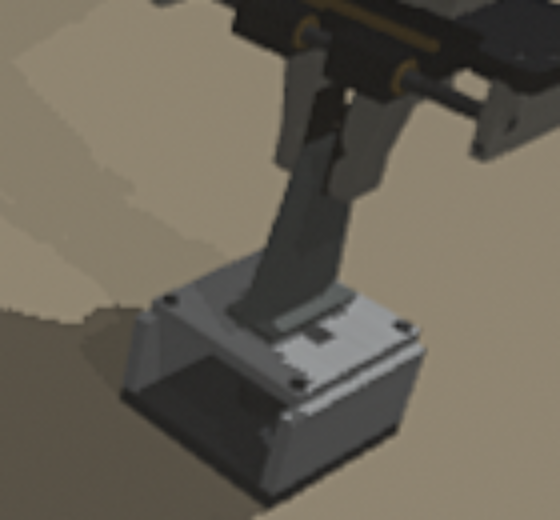

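View pics/w7.png

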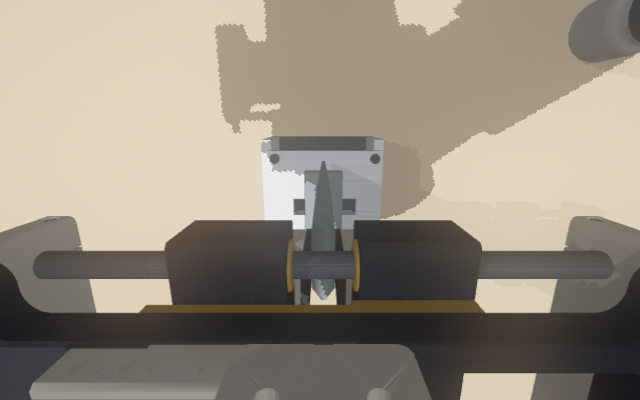

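The turn is done. Slot ends now show on both sides of the flange, at about (294,206) and (355,206), which gives a direct measure of the centring along the slot.

```bash
python3 - <<'E'
from h import *
f=np.load("w7.npy",allow_pickle=True).item()
cv2.imwrite("pics/w7a.png",cv2.resize(f["pixels"][145:230,270:380,::-1],None,fx=7,fy=7,interpolation=cv2.INTER_CUBIC))
E
```

```text
(no output)
```

View pics/w7a.png

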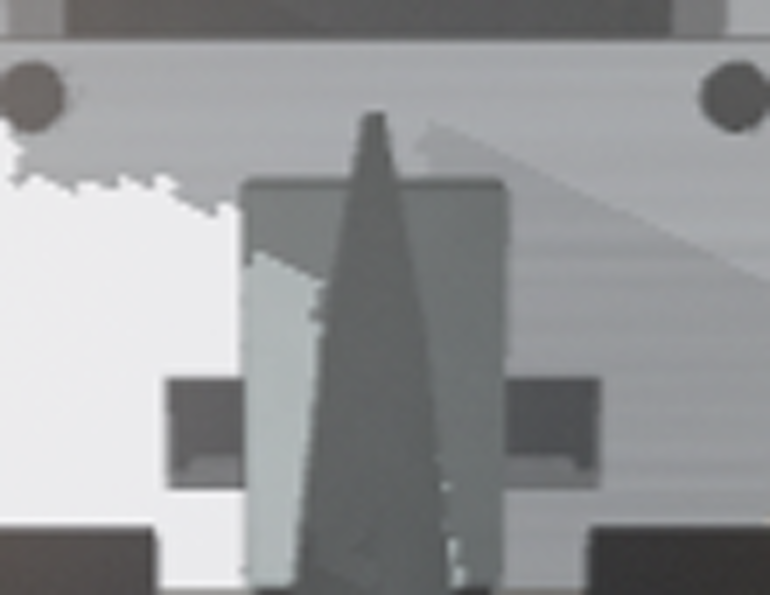

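The slot middle is at crop column 383.5 and the flange middle at 374. At 8.37 px/mm, the fin needs +1.1 mm along tool z. I'll shift it, then let it rise.

```bash
python3 -m crank '[[0,0,0.0006,0,0,0,0],[0,0,0.0011,0,0,0,0],[0,0,0.0011,0,0,0,0],[-0.001,0,0.0011,0,0,0,0],[-0.002,0,0.0011,0,0,0,0],[-0.003,0,0.0011,0,0,0,0],[-0.004,0,0.0011,0,0,0,0],[-0.0045,0,0.0011,0,0,0,0],[-0.0045,0,0.0011,0,0,0,0]]'
python3 - <<'E'
from h import *
s=get_state();P,R=pose();print(s["force"],s["moment"],P)
E
python3 -m crank '[[-0.001,0,0,0,0,0,0],[-0.002,0,0,0,0,0,0],[-0.003,0,0,0,0,0,0],[-0.0035,0,0,0,0,0,0],[-0.0035,0,0,0,0,0,0]]'
python3 - <<'E'
from h import *
s=get_state();P,R=pose();print(s["force"],s["moment"],P)
E
```

```text
t: 16.38
eef_pos: [0.5531, 0.2419, 0.124]
ee_rot: [-3.065, 1.569, 0.522]
force: [0.4, -0.0, 5.6]
width: 0.0114
[ 0.44481757 -0.02548045  5.55824249] [ 0.23730602 -0.5880647  -0.02251619] [0.55306921 0.24186238 0.12395798]
t: 17.0
eef_pos: [0.5518, 0.2411, 0.1266]
ee_rot: [-0.138, 1.57, -2.834]
force: [2.8, 1.6, 4.5]
width: 0.0118
[2.82642358 1.57116272 4.53124441] [ 0.60881977 -1.1065557  -0.01235115] [0.55175932 0.24114642 0.12659988]
```

At this height the vertical force is just the spring, so nothing is caught. There is about 3 N sideways along the slot, so the fin is slightly too far towards +tool z. Easing back and looking.

```bash
python3 -m crank '[[0,0,-0.0004,0,0,0,0],[0,0,-0.0008,0,0,0,0],[0,0,-0.0008,0,0,0,0],[0,0,-0.0008,0,0,0,0]]'
python3 - <<'E'
from h import *
s=get_state();P,R=pose();print(s["force"],s["moment"],P, R[:,0])
f=grab_frame("wrist"); cv2.imwrite("pics/w8a.png",cv2.resize(f["pixels"][145:230,270:380,::-1],None,fx=7,fy=7,interpolation=cv2.INTER_CUBIC))
f=grab_frame("scene"); cv2.imwrite("pics/s8.png",cv2.resize(f["pixels"][130:260,380:520,::-1],None,fx=4,fy=4))
E
```

```text
t: 17.5
eef_pos: [0.5522, 0.2413, 0.1264]
ee_rot: [0.019, 1.569, -2.677]
force: [0.5, 1.4, 3.0]
width: 0.0121
[0.47405576 1.38477364 2.99622979] [ 0.44425724 -0.41141735 -0.0423485 ] [0.55216661 0.2412534  0.12639821] [-1.39115675e-03 -6.96698966e-04 -9.99998790e-01]
```

View pics/w8a.png

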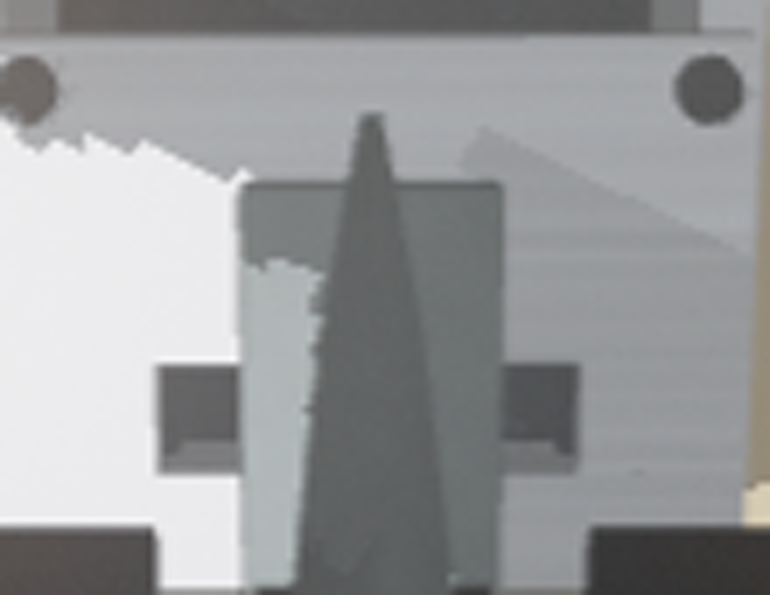

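View pics/s8.png

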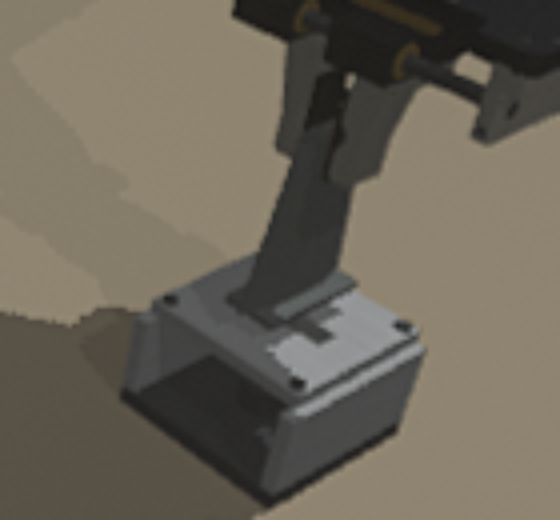

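```bash
python3 -m crank '[[0,0,0,0,0,0,0],[0,0,0,0,0,0,0]]'
python3 -m crank '[[-0.0005,0,0,0,0,0,0],[-0.001,0,0,0,0,0,0],[-0.001,0,0,0,0,0,0]]'
python3 - <<'E'
from h import *
s=get_state();P,R=pose();print(s["force"],s["moment"],P)
E
```

```text
t: 17.85
eef_pos: [0.5523, 0.2413, 0.1265]
ee_rot: [0.02, 1.569, -2.676]
force: [0.8, 0.8, 3.9]
width: 0.012
t: 18.23
eef_pos: [0.5523, 0.2413, 0.1275]
ee_rot: [0.023, 1.57, -2.674]
force: [-0.1, 0.9, 4.2]
width: 0.0117
[-0.09552716  0.89228114  4.15787658] [ 0.30688858 -0.13681976  0.01595775] [0.55230009 0.24129586 0.12754122]
```

```bash
python3 -m crank '[[-0.0005,0,0,0,0,0,0],[-0.001,0,0,0,0,0,0],[-0.001,0,0,0,0,0,0]]'
python3 - <<'E'
from h import *
s=get_state();P,R=pose();print(s["force"],s["moment"],P)
f=grab_frame("wrist"); cv2.imwrite("pics/w9a.png",cv2.resize(f["pixels"][145:230,270:380,::-1],None,fx=7,fy=7,interpolation=cv2.INTER_CUBIC))
E
```

```text
t: 18.6
eef_pos: [0.5523, 0.2413, 0.1285]
ee_rot: [0.044, 1.57, -2.653]
force: [0.4, 0.1, 3.2]
width: 0.0117
[0.40184688 0.11545967 3.15028759] [ 0.33194082 -0.07455791 -0.01661894] [0.55232944 0.24131741 0.12850573]
```

View pics/w9a.png

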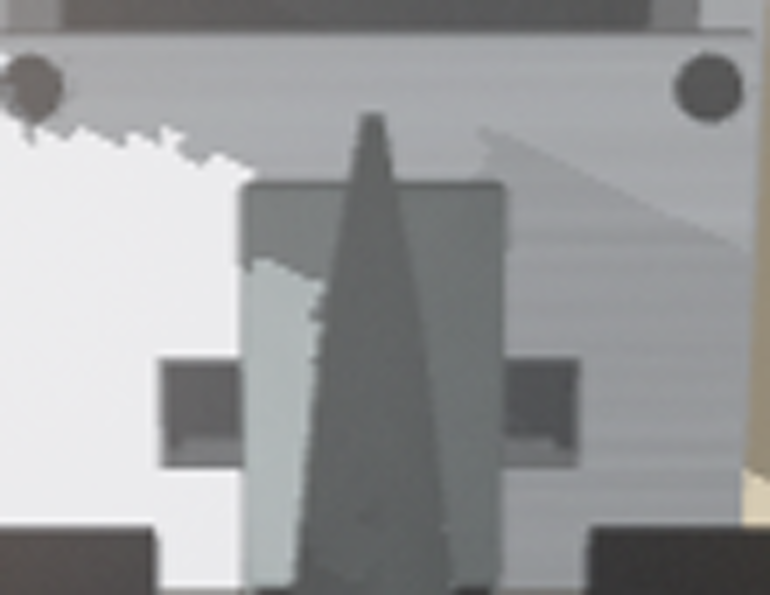

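The fin is centred: slot middle at column 370, flange middle at 372. The bar is about 12.5 mm under the top and only the spring is pushing. Releasing.

```bash
python3 -m crank '[[0,0,0,0,0,0,0.13],[0,0,0,0,0,0,0.16],[0,0,0,0,0,0,0.22],[0,0,0,0,0,0,0.35],[0,0,0,0,0,0,0.6],[0,0,0,0,0,0,0.6],[0,0,0,0,0,0,0.6],[-0.01,0,0,0,0,0,0.6]]'
python3 - <<'E'
from h import *
s=get_state();P,R=pose();print(s["force"],s["width"],P)
f=grab_frame("wrist"); cv2.imwrite("pics/w10.png",f["pixels"][:,:,::-1])
f=grab_frame("scene"); cv2.imwrite("pics/s10.png",cv2.resize(f["pixels"][130:260,380:520,::-1],None,fx=4,fy=4))
E
```

```text
t: 19.65
eef_pos: [0.5519, 0.241, 0.1382]
ee_rot: [0.118, 1.568, -2.578]
force: [0.1, -0.4, 0.4]
width: 0.0522
[ 0.13429962 -0.43157045  0.36072916] 0.05223904041729947 [0.55194458 0.24103742 0.13819313]
```

View pics/w10.png

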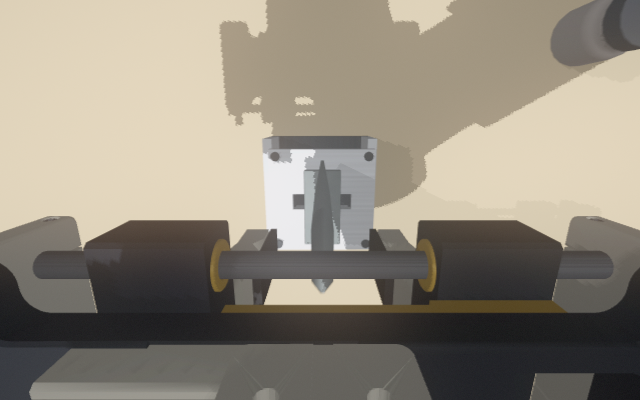

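View pics/s10.png

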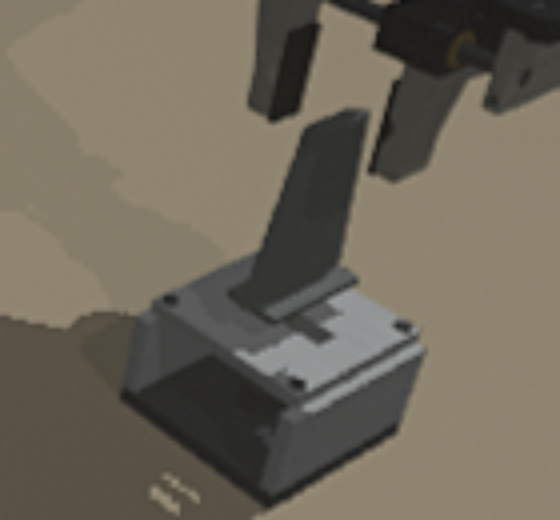

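Released, with the fin standing crosswise. Backing straight up, then a last check.

```bash
python3 -m crank '[[-0.015,0,0,0,0,0,0.6],[-0.035,0,0,0,0,0,0.6],[-0.065,0,0,0,0,0,0.6],[-0.1,0,0,0,0,0,0.6],[-0.11,0.03,0,0,0,0,0.6],[-0.115,-0.0,0,0,0,0,0.6],[-0.115,-0.0,0,0,0,0,0.6],[-0.115,-0.0,0,0,0,0,0.6],[-0.115,-0.0,0,0,0,0,0.6]]'
python3 - <<'E'
from h import *
s=get_state();P,R=pose();print(s["force"],P)
f=grab_frame("wrist"); cv2.imwrite("pics/w11.png",f["pixels"][:,:,::-1]);np.save("w11.npy",f,allow_pickle=True)
cv2.imwrite("pics/w11a.png",cv2.resize(f["pixels"][120:230,250:390,::-1],None,fx=5,fy=5,interpolation=cv2.INTER_CUBIC))
f=grab_frame("scene"); cv2.imwrite("pics/s11.png",f["pixels"][:,:,::-1]);np.save("s11.npy",f,allow_pickle=True)
cv2.imwrite("pics/s11a.png",cv2.resize(f["pixels"][130:260,400:500,::-1],None,fx=5,fy=4.6,interpolation=cv2.INTER_CUBIC))
E
```

```text
t: 20.88
eef_pos: [0.5525, 0.2411, 0.2536]
ee_rot: [0.11, 1.57, -2.586]
force: [0.3, -1.1, 0.4]
width: 0.0526
[ 0.29646403 -1.068245    0.44211441] [0.55254439 0.24112681 0.25360058]
```

View pics/w11a.png

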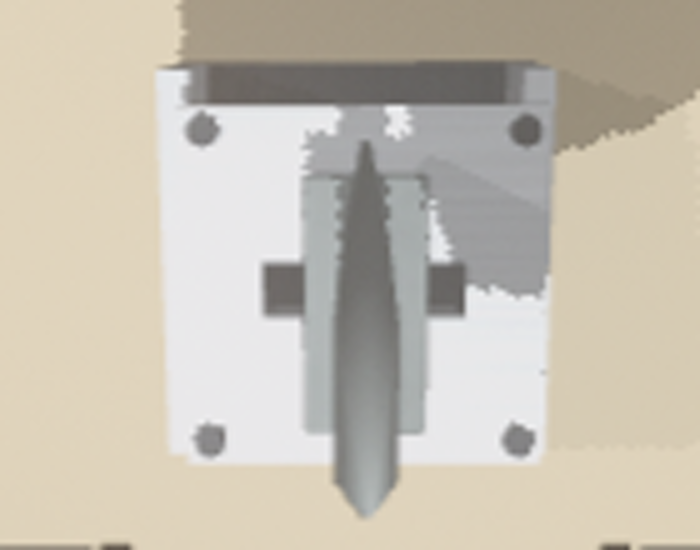

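View pics/s11.png

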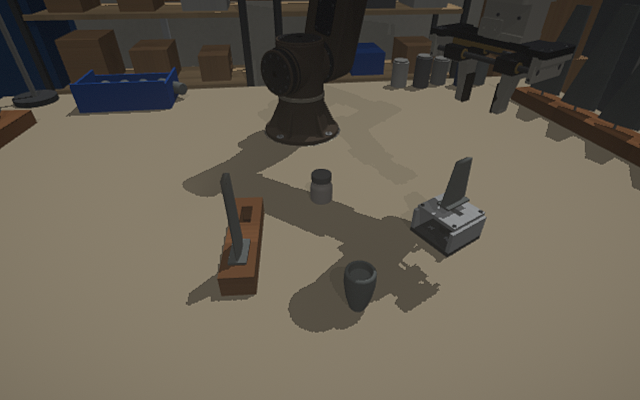

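View pics/s11a.png

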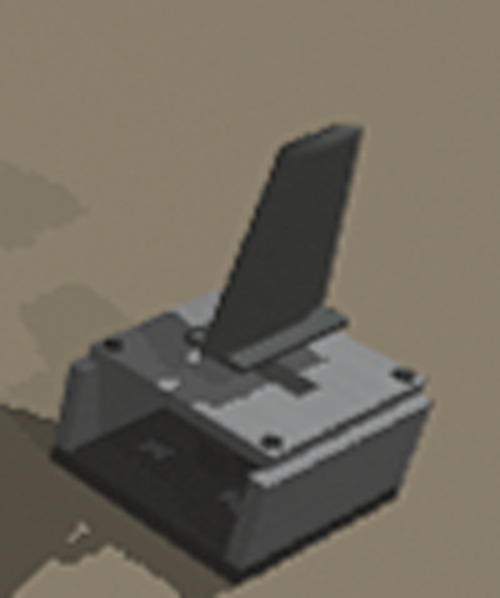

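```bash
python3 - <<'E'
from h import *
w=np.load("w11.npy",allow_pickle=True).item();s=np.load("s11.npy",allow_pickle=True).item()
up=lambda p:((p[0]+.5)/5-.5+250,(p[1]+.5)/5-.5+120)
C=[(303,177),(428,177),(425,433),(305,433)]
for z in (.078,.083,.088):
    P=np.array([onz(w,up(p),z)[:2] for p in C]); print(z,P.mean(0).round(4),"len",np.linalg.norm(P[0]-P[3]).round(4),np.linalg.norm(P[1]-P[2]).round(4),"wid",np.linalg.norm(P[0]-P[1]).round(4),"yaw",np.arctan2(*(P[3]-P[0])[::-1]).round(3),[proj(s,[*q,z]).round(1).tolist() for q in P])
S=np.array([onz(w,up(p),.064)[:2] for p in [(202,130),(527,130),(519,440),(210,440)]]);print("screws",S.mean(0))
for p in [(348,322),(240,366),(205,347)]: print("scene corner",(p[0]+.5)/5-.5+400,(p[1]+.5)/4.6-.5+130)
E
```

```text
0.078 [0.5513 0.2431] len 0.0639 0.0639 wid 0.03 yaw 2.012 [[446.5, 211.3], [434.4, 203.6], [455.6, 193.4], [467.8, 200.5]]
0.083 [0.5517 0.2422] len 0.063 0.063 wid 0.0296 yaw 2.012 [[446.7, 209.2], [434.8, 201.7], [455.8, 191.6], [467.9, 198.7]]
0.088 [0.5522 0.2413] len 0.0621 0.0621 wid 0.0292 yaw 2.012 [[447.0, 207.2], [435.2, 199.7], [456.0, 189.9], [468.0, 196.8]]
screws [0.55236487 0.24131456]
scene corner 469.2 199.60869565217394
scene corner 447.6 209.17391304347825
scene corner 440.6 205.04347826086956
```

```bash
python3 -c "
from station import *
print(get_state()['t']); print(job_done())"
```

```text
20.975
the job is handed in; nothing more can be done
None
```

The short tail fin is in the finishing stand, turned crosswise and released, and the job is handed in at t ≈ 21 s of the 67 s allowed. `job_done()` gives no verdict, so these results rest on my own last checks.

**What I did:** I pinched the fin at its blade and found the slot with the wrist camera. I lowered the T-head through the slot with no noticeable contact. I then pressed the plunger about 12.5 mm, with about 10 N of push-back as expected. After the quarter turn I re-centred it 1.1 mm along the slot, let it rise to the locking height and let go.

**One hitch:** that 1.1 mm shift went slightly too far. The bar touched a rib with about 3 N sideways, so I eased it back 0.8 mm and it rose freely.

**Last checks:**

| Check | Result |
|---|---|
| Angle of the fin across the slot | within 0.01 rad of a right angle |
| Fin centre against the slot and plate centre | within about 1 mm |
| Height of the flange's upper face | 80–83 mm by two views; 83 mm expected when locked |
| Highest steady wrist reading in the stand | about 8 N |
| Gripper | clear, touching nothing |
| Winglet, nacelle and jar | look unmoved in the scene picture; not measured |

The height is the weakest check. The flange's apparent length and the scene view put it 1–4 mm low, which is about the camera error. The last arm position before release put the bar about 12.5 mm under the stand's top, inside the 9.5–14.5 mm range. I did not measure the fin's upright angle or the stand's own centre separately. The fin stands straight in the pictures.

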